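# Seat a stage top on its kinematic base

### The job

Lift the aluminium stage top off its blue storage stand by its black handle and set it on the black kinematic base, red-marked ball foot in the brass cone, blue-marked foot in the steel groove and white-marked foot on the white flat pad; the brass cone block may be clamped anywhere along its slot, so find the cone gently by feel and settle the feet without forcing or dropping them. When all three feet are fully home, press the stage top down lightly while still holding it (about 10 N, never more than 15 N), then let go and leave it seated, with the tape roll, the screwdriver and the jar left alone.

Things in the scene. Friction and masses are not known exactly. Their poses are not given: they have to be found in the camera images.
- stage_top: loose aluminium stage top, 0.3 to 0.46 kg: plate 104 (x) by 136 (y) by 8 mm on three steel ball feet of 16 mm diameter. Origin level with the bottoms of the balls, under the handle; z up. Plate middle over the origin, underside at z = 22, top at 30 mm. Ball centres (x, y, z mm): cone foot -10, -50, 8; groove foot -10, +50, 8; flat foot +42, 0, 8. Seated, it has the base's yaw and is level
- handle (a point): middle of the black handle block that stands on the stage top: 44 mm along x, 16 mm thick along y (grip it across this), 45 mm high; the point lies 52.5 mm above the stage top's origin, axes as the stage top
- foot_cone (a point): centre of the ball foot (radius 8 mm) under the red round dot on the plate; belongs in the brass cone
- foot_groove (a point): centre of the ball foot (radius 8 mm) under the blue bar on the plate; belongs in the steel groove
- foot_flat (a point): centre of the ball foot (radius 8 mm) under the white square on the plate; belongs on the white flat pad
- base: black kinematic base, fixed; deck 130 (x) by 204 (y) by 14 mm, middle at x = +8 mm; origin on the table, z up. Seated, the stage top's origin is at x = 0, y between -16 and +16 (as the cone dictates), z = 27.5 mm of the base and ball centres at z = 35.5 mm; with the cone foot on the brass block's flat top beside the cone it stands 4.5 mm higher. Contacts are hard
- slot_mid (a point): middle of the cone block's slot, on the base at (-10, -50), at block top height 32 mm; axes as the base. The brass cone block (34 by 64 mm, flat top, conical seat in its middle with a 15 mm mouth, walls 50 degrees from level) is clamped so that the cone's centre lies on this point's y axis, anywhere up to 16 mm either way; it is not measured and does not move
- groove_mid (a point): middle of the V-groove's mouth, on the base at (-10, +50, 32) mm: steel block 34 by 50 mm, groove along the base's y, mouth 15 mm wide, walls 50 degrees from level
- flat_pad (a point): middle of the top of the white flat pad, on the base at (+42, 0, 27.5) mm; pad 36 (x) by 52 (y) mm
- stand: blue storage stand, a fixed slab 160 by 170 by 12 mm with its middle at x = +8 mm, flat on top, on which the stage top stands at the start; origin on the table surface
- tape_roll: yellow roll of tape, 90 mm across, 24 mm high, loose; origin under its middle; leave alone
- screwdriver: screwdriver with red handle, 190 mm long, lying on the bench, loose; leave alone
- reagent_jar: white jar with blue cap, 66 mm across, 100 mm high, loose; origin under its middle; leave alone

How it is judged:
On the way, in this order (a step that is already met when the one before it is completed fails the run):
1. the stage top is held by the gripper, clear of its stand (contact force between the fingers and stage_top above 1 N and contact force between stage_top and stand below 0.05 N and z of stage_top in the frame of stand above 0.03 m), for 0.1 s.
2. all three feet in their seats and, still held in the gripper, the stage top pressed down on the base (contact forces on the seats adding up to more than 9 N) (z of foot_cone in the frame of base between 0.034 and 0.037 m and z of foot_groove in the frame of base between 0.034 and 0.037 m and z of foot_flat in the frame of base between 0.034 and 0.037 m and x of foot_cone in the frame of base between -0.0135 and -0.0065 m and y of foot_cone in the frame of base between -0.071 and -0.029 m and x of foot_groove in the frame of base between -0.0135 and -0.0065 m and y of foot_groove in the frame of base between 0.029 and 0.071 m and contact force between the fingers and stage_top above 1 N and contact force between stage_top and base above 9 N), for 0.2 s.
At the end, for the whole second after the job is handed in: The stage top rests on the base, released, still and level (0.03 rad): cone foot in the brass cone, groove foot in the groove, flat foot on the pad, every ball centre 34.0 to 37.0 mm above the base origin, cone and groove feet within 3.5 mm of the seats' line x = -10 mm (z of foot_cone in the frame of base between 0.034 and 0.037 m and z of foot_groove in the frame of base between 0.034 and 0.037 m and z of foot_flat in the frame of base between 0.034 and 0.037 m and x of foot_cone in the frame of base between -0.0135 and -0.0065 m and y of foot_cone in the frame of base between -0.071 and -0.029 m and x of foot_groove in the frame of base between -0.0135 and -0.0065 m and y of foot_groove in the frame of base between 0.029 and 0.071 m and contact force between stage_top and base above 1 N and linear speed of stage_top below 0.01 m/s and angle between stage_top's own z axis and vertical below 0.03 rad and contact force between the fingers and stage_top below 0.05 N); the robot touches nothing.
It fails at once if the stage top forced against the base: contact forces on it adding up to more than 30 N (walls wedge, so this is about 15 N of push) (contact force between stage_top and base above 30 N).
It fails at once if the stage top dropped (falling free of the fingers faster than 0.25 m/s) (contact force between the fingers and stage_top below 0.05 N and linear speed of stage_top above 0.25 m/s).
It fails at once if the stage top tipped by more than 0.4 rad (angle between stage_top's own z axis and vertical above 0.4 rad).
It fails at once if the tape roll, the screwdriver or the jar moved by more than 20 mm (distance of any of tape_roll, screwdriver, reagent_jar from where it was at the start of the episode above 0.02 m).
It also fails if it takes over 64 s, if anything falls off the work surface, if the arm or the gripper's body presses on something with over 40 N, if the wrist force passes 120 N, or if a joint passes its speed limit or range.

### The arm

A 7-joint arm with a two-finger parallel gripper is mounted at the origin on the work surface. World frame = base frame: x ahead of the robot, y to its left, z up, the work surface at z = 0. Lengths are in m, angles in rad, forces in N, time in s.
With the tool pointing down it reaches from about 0.4 to 0.85 m from the base axis. Payload 10.4 kg.
Tool frame: the origin (TCP) lies midway between the tips of the shut fingers; the grasp point (between the pads) lies 19 mm behind it; z points along the fingers, x is the direction in which the jaws open and shut, and the axes are right-handed (so a half turn about z gives the same grasp; the last joint's range is limited). The gripper opens to 85 mm and grips with 20 to 120 N. Pads are 22 mm wide; open, the fingers measure 114 mm over their backs; the gripper's body (76 mm by 85 mm) begins 54 mm behind the grasp point. The pads swing forward as they close: fully open they stand 13 mm farther back than shut.
Start: joints at [-0.023, 0.332, -0.065, 1.46, 0.022, 1.35, -0.088], TCP at [0.625, 0, 0.231] pointing down, gripper open.
Joint ranges: [-2.6, 2.6], [-0.5, 2.12], [-1.47, 1.34], [0.16, 2.42], [-1.27, 4.41], [0.06, 2.06], [-2.6, 2.6]. Speed limits (rad/s): [2.22, 2.22, 2.79, 2.79, 3.14, 3.14, 3.14].

### API

Orientations are given as a unit quaternion [x, y, z, w].
In Python, from workcell import manip, cams gives the robot as it stands.
- The arm moves only by the tool move_arm, never from a script. Its argument "moves" is a list of rows, each a list of 7 numbers: the turn, a rotation vector about the tool's x, y, z in degrees, then the shift along the tool's x, y, z in m, then the finger opening in m, from 0 to 0.0854. A call has 1 to 10 rows; each row is the pose to reach, as a shift and turn from the pose commanded when the call began, along the tool's axes at that moment; what a row does not reach only later rows make up. A row lasts 1/10 s, in which the tool goes at most 50 mm and 8.59 degrees, less where a joint would pass 70% of its speed; a pose out of reach is approached as far as the arm can. A call with a gripper value outside its range is refused whole. The fingers move at their own pace and stop on an object; "grip_force" is the grip in N (left out, the last holds). Time passes only in rows, so rows that repeat a pose let the fingers close. It gives the time, the measured TCP pose, the force and the opening at its end, in the units of the state.
- manip.get_obs(): the state, without advancing time (a new reading comes with each control period).
- cams.camera(name): name is "scene" or "side" or "wrist"; returns the picture (420x560x3 uint8, red, green, blue); there is no depth.
- cams.camera_params(name): a dict with "fx", "fy", "cx", "cy" (pixels), "xyz" and "rotation" of the camera in the world. Camera axes: x right, y up, looking along -z (the intrinsics and any distortion apply to the point x, -y, -z); pixel columns grow to the right and rows downward; lengths in m; the calibration is good to about 2 mm. A picture is of the moment at which its call begins: read the wrist's pose just before it. camera_params takes no time and is no camera call; for the wrist camera it gives the pose at the moment of the call.
- manip.hand_in(): hands the job in, once; it reports no verdict.
The state is a dict: "clock": time; "joint_pos": joint angles; "joint_velocities": joint speeds; "tau": joint torques, N m; "position": TCP position; "ee_rot": TCP orientation; "ft_force": force on the tool from outside, world axes, zero at the start; "torque": the same for the moment, N m; "grip_width": opening from 0.0 (shut) to 1.0 (fully open).
Only numpy, scipy, OpenCV 4.12 (cv2) and the standard library are available. Lean on these libraries where they do the work, as an engineer would, in place of code of your own. Each camera call takes 0.05 s, during which the arm holds its last target. There are 200 camera calls.

## Working session

There is one attempt and no reset: what is moved stays moved. The work goes in short steps, Python scripts to look and compute and a tool call to move; the robot and the scene stay as the last step left them, time stands still between calls to the robot, and variables do not carry over. Pictures are saved under pics/ and viewed, about 8 in all and at most 12, crops included, and the job is handed in when it is done.

Besides the shell and the picture viewer there is one more tool, called after "Request:" in YAML: its name, and indented under it one key for each argument. move_arm: Moves the arm, as the interface text tells. Its arguments: {"type":"object","properties":{"moves":{"type":"array","items":{"type":"array","items":{"type":"number"}}},"grip_force":{"type":"number"}},"required":["moves"]}

```bash
ls; mkdir -p pics; python3 - <<'E'
from workcell import manip,cams
import cv2,json
print(manip.get_obs())
for n in("scene","side","wrist"):
    p=cams.camera_params(n); print(n,p)
    cv2.imwrite(f"pics/{n}0.png",cams.camera(n)[:,:,::-1])
E
```

```text
pics
{'clock': 0.0, 'joint_pos': array([-0.02262505,  0.33284205, -0.06469313,  1.46092836,  0.02161073,
        1.34986935, -0.08849905]), 'joint_velocities': array([ 0.0005249 ,  0.00149954,  0.00070445,  0.00069613, -0.0002272 ,
       -0.00065481, -0.00138998]), 'tau': array([ 4.98105128e-04, -6.25449800e+01,  4.97091911e-02, -3.91610491e+01,
        1.63588714e-02,  9.83294769e-03, -6.01235030e-06]), 'position': array([6.24641611e-01, 3.77130789e-06, 2.30540714e-01]), 'ee_rot': array([ 9.99999772e-01,  2.12882418e-05, -6.74628356e-04,  3.72537471e-05]), 'ft_force': array([ 0.20392434, -0.19169069,  0.56552697]), 'torque': array([ 0.05411545, -0.01245276,  0.02714407]), 'grip_width': 0.9973112875777295}
scene {'fx': 538.7246217748882, 'fy': 538.7246217748882, 'cx': 278.1625780689764, 'cy': 202.81980473004344, 'xyz': array([ 1.15126848, -0.42950775,  0.97981065]), 'rotation': array([0.32375473, 0.13671087, 0.38766891, 0.85217711])}
side {'fx': 393.67200445029863, 'fy': 393.67200445029863, 'cx': 281.4478105608733, 'cy': 208.75677395581107, 'xyz': array([ 0.26681376, -0.43614192,  0.7637213 ]), 'rotation': array([ 0.33906091, -0.08871367, -0.21587393,  0.91135395])}
wrist {'fx': 337.9616801585115, 'fy': 337.9616801585115, 'cx': 275.75843697474176, 'cy': 207.0451069340912, 'xyz': array([0.62566315, 0.07362131, 0.37334411]), 'rotation': array([-1.48700544e-01,  1.38389006e-03, -2.05635736e-04,  9.88881282e-01])}
```

View pics/scene0.png

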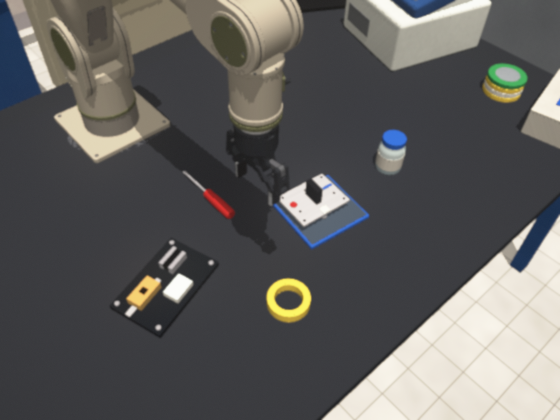

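View pics/side0.png

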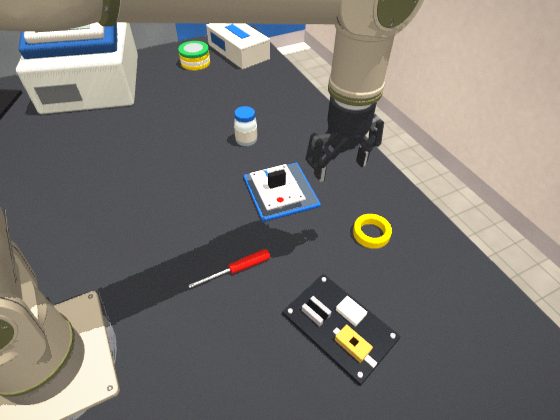

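Scene picture: stage on stand near (313,200), red dot (293,205), blue bar (327,186), handle ~(315,190); base around (165,285) with brass block (144,292), groove (173,260), pad (178,288). Side picture: stage (278,188), red dot (280,200), base corners and blocks around (341,327).

```bash
cat > h.py <<'E'
import numpy as np,cv2
from scipy.spatial.transform import Rotation as R
from workcell import manip,cams
def ray(p,uv):
    d=np.array([(uv[0]-p["cx"])/p["fx"],-(uv[1]-p["cy"])/p["fy"],-1.])
    return np.array(p["xyz"]),R.from_quat(p["rotation"]).as_matrix()@d
def onz(p,uv,z):
    o,d=ray(p,uv); return o+d*(z-o[2])/d[2]
def proj(p,X):
    c=R.from_quat(p["rotation"]).as_matrix().T@(np.array(X)-p["xyz"])
    return np.array([p["cx"]+p["fx"]*c[0]/-c[2],p["cy"]-p["fy"]*c[1]/-c[2]])
def local(b,P):  # b=(x,y,yaw)
    c,s=np.cos(b[2]),np.sin(b[2]); return np.array([b[0]+c*P[0]-s*P[1],b[1]+s*P[0]+c*P[1],P[2]])
def snap(name,f):
    p=cams.camera_params(name); im=cams.camera(name)[:,:,::-1].copy(); cv2.imwrite("pics/"+f,im); return p,im
E
python3 - <<'E'
from h import *
S,D=cams.camera_params("scene"),cams.camera_params("side")
for n,s,d,z in [("red",(293,205),(280,200),.042),("blue",(327,186),(266,173),.042),("handletop",(315,182),(277,172),.087),("cone",(143,291),(354,342),.032),("groove",(173,260),(316,310),.032),("pad",(178,288),(351,310),.0275),
 ("screwT",(232,213),(268,255),.01),("tape",(289,299),(373,230),.012),("jar",(390,165),(246,140),.03)]:
    print(n,onz(S,s,z).round(3),onz(D,d,z).round(3))
E
```

```text
red [0.576 0.147 0.042] [0.571 0.146 0.042]
blue [0.584 0.249 0.042] [0.582 0.248 0.042]
handletop [0.585 0.205 0.087] [0.588 0.196 0.087]
cone [ 0.542 -0.235  0.032] [ 0.537 -0.235  0.032]
groove [ 0.518 -0.146  0.032] [ 0.505 -0.146  0.032]
pad [ 0.579 -0.176  0.027] [ 0.571 -0.176  0.027]
screwT [0.481 0.041 0.01 ] [0.483 0.031 0.01 ]
tape [ 0.741 -0.014  0.012] [ 0.742 -0.018  0.012]
jar [0.629 0.429 0.03 ] [0.594 0.409 0.03 ]
```

View pics/wrist0.png

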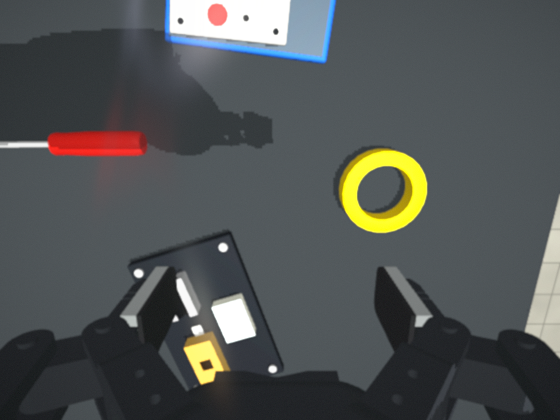

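Wrist picture: base at lower left (deck corners ~(130,262)/(232,232), cone ~(207,365), pad (234,318)), tilted ≈17°; stage at top with red dot (217,14). Move over the base for a closer look.

Request:
move_arm:
  moves:
    - [0, 0, 0, -0.014, 0.048, 0, 0.0854]
    - [0, 0, 0, -0.028, 0.09, 0, 0.0854]
    - [0, 0, 0, -0.042, 0.135, 0, 0.0854]
    - [0, 0, 0, -0.056, 0.18, 0, 0.0854]
    - [0, 0, 0, -0.07, 0.22, 0, 0.0854]
    - [0, 0, 0, -0.07, 0.24, 0, 0.0854]
    - [0, 0, 0, -0.07, 0.24, 0, 0.0854]
    - [0, 0, 0, -0.07, 0.24, 0, 0.0854]

```text
clock: 0.95
position: [0.555, -0.2395, 0.231]
ee_rot: [1.0, -0.0, -0.0, -0.0]
ft_force: [-0.5, 0.7, -0.2]
grip_width: 0.997
```

```bash
python3 - <<'E'
from h import *
o=manip.get_obs();print(o["clock"],o["position"],o["joint_velocities"].round(3))
p,im=snap("wrist","w1.png")
import json;json.dump({k:np.array(v).tolist() for k,v in p.items()},open("w1.json","w"))
b0=(0.532,-0.188,0.30)
for n,P in [("slot",(-.01,-.05,.032)),("groove",(-.01,.05,.032)),("pad",(.042,0,.0275))]+[("c",(x,y,.014)) for x in(-.057,.073) for y in(-.102,.102)]: print(n,proj(p,local(b0,P)).round(0))
E
```

```text
0.95 [ 0.55503666 -0.23949351  0.2309766 ] [-0.021 -0.004 -0.022  0.003 -0.002  0.    -0.001]
slot [258. 177.]
groove [225.  78.]
pad [293. 113.]
c [234. 229.]
c [164.  40.]
c [345. 196.]
c [293.  -5.]
```

View pics/w1.png

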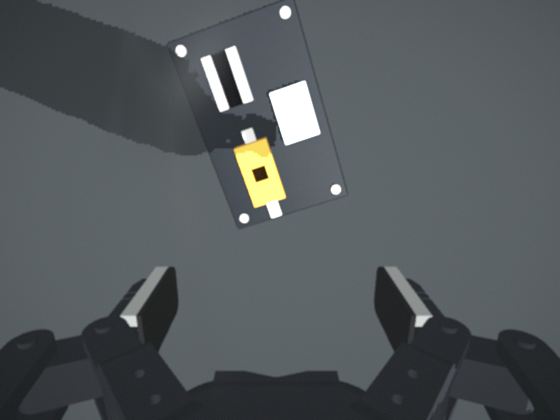

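The base is fully in view: brass block ~(260,173) with dark hole (260,174), groove (227,78), pad (295,112), white screws in the corners.

```bash
python3 - <<'E'
from h import *
import json
from scipy.optimize import least_squares
p=json.load(open("w1.json"));im=cv2.imread("pics/w1.png")
g=cv2.cvtColor(im,cv2.COLOR_BGR2GRAY);hsv=cv2.cvtColor(im,cv2.COLOR_BGR2HSV)
w=((g>110)&(hsv[:,:,1]<70)).astype(np.uint8);w[235:]=0
n,l,st,ce=cv2.connectedComponentsWithStats(w)
for i in range(1,n):
    if st[i,4]>30: print("white",st[i],ce[i].round(1),cv2.minAreaRect(np.argwhere(l==i)[:,::-1].astype(np.float32)))
b=((hsv[:,:,1]>120)&(g>60)).astype(np.uint8);b[235:]=0
cs,_=cv2.findContours(b,cv2.RETR_CCOMP,cv2.CHAIN_APPROX_NONE)
for c in cs:
    if cv2.contourArea(c)>30:
        m=cv2.moments(c);print("brass",cv2.contourArea(c),m["m10"]/m["m00"],m["m01"]/m["m00"],cv2.minAreaRect(c))
E
```

```text
white [279   5  13  15 154] [284.9  12. ] ((285.0, 12.0), (14.0, 12.0), 90.0)
white [175  44  13  14 139] [180.8  50.5] ((180.75001525878906, 50.750003814697266), (13.435027122497559, 11.31370735168457), 45.0)
white [224  45  30  59 765] [239.  74.] ((238.95001220703125, 74.34999084472656), (59.45081329345703, 12.965336799621582), 71.56504821777344)
white [200  54  30  59 722] [214.3  82.8] ((214.30996704101562, 83.06787109375), (59.26247024536133, 12.511713027954102), 70.34617614746094)
white [ 268   80   53   66 2297] [294.8 112.7] ((294.8803405761719, 112.53778076171875), (58.36929702758789, 40.401790618896484), 72.47443389892578)
white [241 127  16  17 187] [248.3 135.2] ((248.20001220703125, 135.09999084472656), (14.23024845123291, 12.965337753295898), 71.56504821777344)
white [330 183  12  13 120] [335.6 189.1] ((335.5, 189.0), (12.0, 11.0), 90.0)
white [265 199  18  20 243] [273.9 208.9] ((273.6500244140625, 208.95001220703125), (18.024978637695312, 13.914020538330078), 71.56504821777344)
white [239 213  11  11  99] [243.8 217.9] ((244.0, 218.0), (10.0, 10.0), 90.0)
brass 216.5 259.6913010007698 173.59045419553502 ((259.7000427246094, 173.6000213623047), (15.495161056518555, 15.495160102844238), 71.56504821777344)
brass 140.0 259.8297619047619 173.53571428571428 ((259.70001220703125, 173.59999084472656), (12.332881927490234, 12.965338706970215), 71.56504821777344)
brass 467.0 255.96074232690933 152.84760885082082 ((259.20001220703125, 172.60000610351562), (64.51045989990234, 35.417503356933594), 71.56504821777344)
```

```bash
python3 - <<'E'
from h import *
import json
from scipy.optimize import least_squares
p=json.load(open("w1.json"))
scr=np.array([(243.9,218),(335.6,189),(180.8,50.6),(285,12)])
def res(q):
    b=q[:3];r=[]
    r+=list(proj(p,local(b,(-.01,.05,.032)))-(226.6,78.7))
    r+=list(proj(p,local(b,(.042,0,.0275)))-(294.9,112.6))
    r+=list(proj(p,local(b,(-.01,-.05+q[3],.032)))-(259.7,173.6))
    for i,(sx,sy) in enumerate([(-1,-1),(1,-1),(-1,1),(1,1)]): r+=list(proj(p,local(b,(.008+sx*q[4],sy*q[5],.016)))-scr[i])
    return r
s=least_squares(res,[.532,-.188,.3,0,.055,.09],x_scale=.01);print(s.x.round(4),np.array(s.fun).round(1))
q=s.x
for n in("scene","side"):
    P=cams.camera_params(n);print(n,[proj(P,local(q[:3],X)).round(1) for X in((-.01,-.05+q[3],.032),(-.01,.05,.032),(.042,0,.0275))])
E
```

```text
[ 0.5341 -0.1884  0.3177  0.0043  0.0531  0.0902] [ 0.3  0.4 -0.2  0.6  0.1 -0.  -0.1 -0.4 -0.  -0.2 -0.1 -0.2 -0.1 -0.2]
scene [array([142.3, 290.1]), array([171.4, 257.1]), array([176.8, 286.1])]
side [array([354.7, 341.3]), array([317.1, 308.6]), array([352.3, 309.1])]
```

Request:
move_arm:
  moves:
    - [0, 0, 0, 0.004, -0.048, 0, 0.0854]
    - [0, 0, 0, 0.008, -0.096, 0, 0.0854]
    - [0, 0, 0, 0.013, -0.144, 0, 0.0854]
    - [0, 0, 0, 0.018, -0.192, 0, 0.0854]
    - [0, 0, 0, 0.024, -0.24, 0, 0.0854]
    - [0, 0, 0, 0.03, -0.288, 0, 0.0854]
    - [0, 0, 0, 0.035, -0.336, 0, 0.0854]
    - [0, 0, 0, 0.035, -0.37, 0, 0.0854]
    - [0, 0, 0, 0.035, -0.37, 0, 0.0854]
    - [0, 0, 0, 0.035, -0.37, 0, 0.0854]

```text
clock: 2.0
position: [0.5893, 0.1322, 0.2311]
ee_rot: [1.0, 0.002, -0.0, -0.0]
ft_force: [0.1, -0.6, -0.3]
grip_width: 1.002
```

```bash
python3 - <<'E'
from h import *
o=manip.get_obs();print(o["clock"],o["position"],o["joint_velocities"].round(3))
p,im=snap("wrist","w2.png")
import json;json.dump({k:np.array(v).tolist() for k,v in p.items()},open("w2.json","w"))
E
```

```text
2.0 [0.58932732 0.13217213 0.2311127 ] [ 0.035 -0.007  0.039  0.004  0.006  0.     0.006]
```

View pics/w2.png

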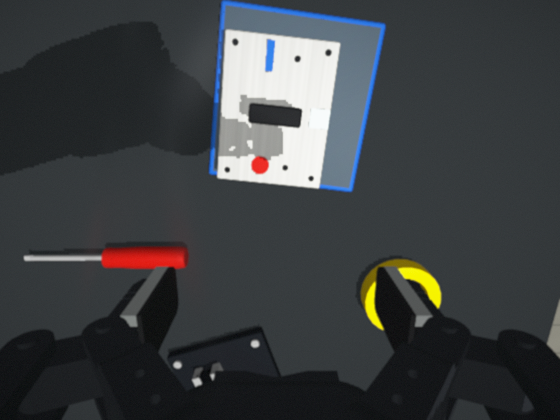

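Stage from above: red dot (260,165), blue bar (270,55), white square (319,118), handle top ~(275,115), plate corners (226,30),(340,42),(320,188),(217,178).

```bash
python3 - <<'E'
from h import *
import json
from scipy.optimize import least_squares
p=json.load(open("w2.json"));im=cv2.imread("pics/w2.png")[:200]
hsv=cv2.cvtColor(im,cv2.COLOR_BGR2HSV);h,s,v=cv2.split(hsv)
def cen(m,box):
    x0,y0,x1,y1=box;k=np.zeros_like(m);k[y0:y1,x0:x1]=m[y0:y1,x0:x1];return np.argwhere(k)[:,::-1].mean(0)
red=cen((s>120)&((h<8)|(h>172)),(240,145,280,185));blue=cen((s>120)&(h>95)&(h<125),(255,30,285,80))
k=np.zeros_like(v);k[95:140,235:315]=(v[95:140,235:315]<50)
hr=cv2.minAreaRect(np.argwhere(k)[:,::-1].astype(np.float32))
cs=[(226,30),(340,42),(320,188),(217,178)]
print(red,blue,hr)
L=[((-.01,-.05,.042),red),((-.01,.05,.042),blue),((.042,0,.042),(319,118))]+list(zip([(-.052,.068,.042),(.052,.068,.042),(.052,-.068,.042),(-.052,-.068,.042)],cs))
f=lambda b:np.concatenate([(proj(p,local(b,P))-u)*(1 if i<3 else .4) for i,(P,u) in enumerate(L)])
S=least_squares(f,[.589,.197,-.09],x_scale=.01);print(S.x.round(4),S.fun.round(1))
print("handle top pred",proj(p,local(S.x,(0,0,.087))))
E
```

```text
[259.5021645  164.67099567] [269.47087379  54.75728155] ((274.42742919921875, 114.93973541259766), (50.66743469238281, 17.691728591918945), 6.009005546569824)
[ 0.5886  0.1964 -0.0986] [ 0.3 -0.1  0.1  0.4 -0.   0.1 -0.7 -0.8  0.3 -0.4 -0.2  0.2 -0.2  0. ]
handle top pred [274.76974061 115.09754591]
```

Request:
move_arm:
  moves:
    - [0, 0, 8, 0, -0.02, 0, 0.0854]
    - [0, 0, 16, 0, -0.04, 0, 0.0854]
    - [0, 0, 24, 0, -0.066, 0, 0.0854]
    - [0, 0, 32, 0, -0.066, 0, 0.0854]
    - [0, 0, 40, 0, -0.066, 0, 0.0854]
    - [0, 0, 48, 0, -0.066, 0, 0.0854]
    - [0, 0, 56, 0, -0.066, 0.02, 0.0854]
    - [0, 0, 64, 0, -0.066, 0.03, 0.0854]
    - [0, 0, 72, 0, -0.066, 0.05, 0.0854]
    - [0, 0, 80, 0, -0.066, 0.08, 0.0854]

```text
clock: 3.05
position: [0.5913, 0.1948, 0.1524]
ee_rot: [0.764, -0.646, 0.001, -0.001]
ft_force: [1.3, 0.4, -0.4]
grip_width: 1.005
```

Request:
move_arm:
  moves:
    - [0, 0, 8, 0, 0, 0.01, 0.0854]
    - [0, 0, 15.65, 0, 0, 0.02, 0.0854]
    - [0, 0, 15.65, 0, 0, 0.02, 0.0854]
    - [0, 0, 15.65, 0, 0, 0.02, 0.0854]
    - [0, 0, 15.65, 0, 0, 0.02, 0.0854]
    - [0, 0, 15.65, 0, 0, 0.02, 0.0854]

```text
clock: 3.65
position: [0.5905, 0.1959, 0.1321]
ee_rot: [-0.672, 0.741, -0.0, 0.001]
ft_force: [0.4, -0.1, -0.4]
grip_width: 0.994
```

```bash
python3 - <<'E'
from h import *
o=manip.get_obs();print(o["clock"],o["position"],o["joint_pos"].round(2),o["joint_velocities"].round(3))
m=R.from_quat(o["ee_rot"]).as_matrix();print(np.degrees(np.arctan2(m[1,0],m[0,0])))
d=np.array([.5886,.1964,.050])-o["position"];print("tool shift",(m.T@d).round(4))
E
```

```text
3.65 [0.59045987 0.19588003 0.13212797] [-0.42  0.39  0.03  1.59 -0.01  1.15 -2.05] [-0.002  0.002 -0.001  0.003  0.    -0.003 -0.009]
-95.56310461928405
tool shift [-0.0003  0.002   0.0821]
```

Request:
move_arm:
  moves:
    - [0, 0, 0, 0, 0.002, 0.02, 0.0854]
    - [0, 0, 0, 0, 0.002, 0.04, 0.0854]
    - [0, 0, 0, 0, 0.002, 0.06, 0.0854]
    - [0, 0, 0, 0, 0.002, 0.075, 0.0854]
    - [0, 0, 0, 0, 0.002, 0.082, 0.0854]
    - [0, 0, 0, 0, 0.002, 0.082, 0.0854]
    - [0, 0, 0, 0, 0.002, 0.082, 0.0854]
    - [0, 0, 0, 0, 0.002, 0.082, 0.0854]

```text
clock: 4.45
position: [0.5887, 0.1964, 0.0504]
ee_rot: [-0.671, 0.741, -0.0, 0.001]
ft_force: [0.8, 0.3, 1.2]
grip_width: 0.998
```

Request:
move_arm:
  moves:
    - [0, 0, 0, 0, 0, 0, 0.03]
    - [0, 0, 0, 0, 0, 0, 0.02]
    - [0, 0, 0, 0, 0, 0, 0.01]
    - [0, 0, 0, 0, 0, 0, 0.005]
    - [0, 0, 0, 0, 0, 0, 0.0]
    - [0, 0, 0, 0, 0, 0, 0.0]
    - [0, 0, 0, 0, 0, 0, 0.0]
    - [0, 0, 0, 0, 0, 0, 0.0]
  grip_force: 40

```text
clock: 5.25
position: [0.5881, 0.1964, 0.0495]
ee_rot: [-0.671, 0.741, -0.0, 0.0]
ft_force: [-0.1, -0.0, 1.7]
grip_width: 0.182
```

Request:
move_arm:
  moves:
    - [0, 0, 0, 0, 0, -0.005, 0.0]
    - [0, 0, 0, 0, 0, -0.015, 0.0]
    - [0, 0, 0, 0, 0, -0.035, 0.0]
    - [0, 0, 0, 0, 0, -0.055, 0.0]
    - [0, 0, 0, 0, 0, -0.07, 0.0]
    - [0, 0, 0, 0, 0, -0.07, 0.0]
    - [0, 0, 0, 0, 0, -0.07, 0.0]
    - [0, 0, 0, 0, 0, -0.07, 0.0]

```text
clock: 6.05
position: [0.5873, 0.196, 0.1181]
ee_rot: [-0.671, 0.741, 0.0, -0.001]
ft_force: [-0.2, -0.1, -3.9]
grip_width: 0.181
```

```bash
cat >> h.py <<'E'
B=(0.5341,-0.1884,0.3177)
def st(off=.0043):
    o=manip.get_obs();m=R.from_quat(o["ee_rot"]).as_matrix();c,s=np.cos(B[2]),np.sin(B[2])
    d=o["position"][:2]-B[:2];bx,by=c*d[0]+s*d[1],-s*d[0]+c*d[1]
    yaw=np.degrees(np.arctan2(m[1,0],m[0,0]))+90-np.degrees(B[2])
    T=m.T@np.append(local(B,(0,off,0))[:2]-o["position"][:2],0)
    print("t",round(o["clock"],2),"TCP",o["position"].round(4),"inbase",(bx*1e3).round(2),(by*1e3).round(2),"yawerr",yaw.round(2),"F",o["ft_force"].round(2),"M",o["torque"].round(2),"w",round(o["grip_width"],3),"tool z",m[:,2].round(4),"shift to",T.round(4))
E
python3 - <<'E'
from h import *
for i in range(3): st(); snap("wrist","w3.png")
snap("side","s3.png")
E
```

```text
t 6.05 TCP [0.5873 0.196  0.1181] inbase 170.65 348.5 yawerr -23.85 F [-0.23 -0.12 -3.89] M [ 0.02 -0.04 -0.05] w 0.181 tool z [-1.7e-03 -7.0e-04 -1.0e+00] shift to [0.3838 0.0169 0.0004]
t 6.1 TCP [0.5873 0.196  0.1181] inbase 170.66 348.51 yawerr -23.85 F [ 0.65 -0.51 -3.8 ] M [0.02 0.01 0.03] w 0.185 tool z [-1.8e-03 -7.0e-04 -1.0e+00] shift to [0.3838 0.0169 0.0004]
t 6.15 TCP [0.5874 0.196  0.1182] inbase 170.72 348.47 yawerr -23.85 F [-0.46  0.87 -3.76] M [ 0.02  0.02 -0.04] w 0.178 tool z [-1.7e-03 -7.0e-04 -1.0e+00] shift to [0.3838 0.017  0.0004]
```

View pics/w3.png

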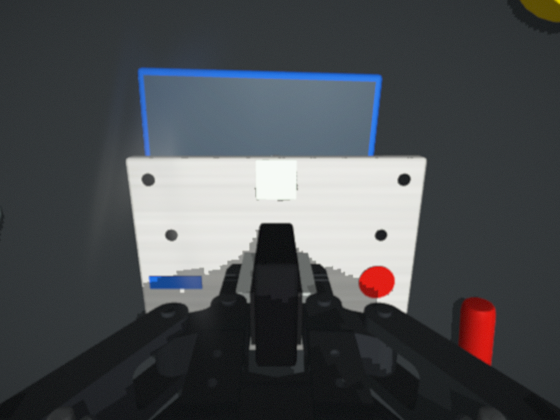

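Stage held level; red dot (377,281), blue bar (176,282), white square (276,180), screwdriver handle at (478,325).

```bash
python3 - <<'E'
from h import *
from scipy.optimize import least_squares
p=cams.camera_params("wrist");im=cv2.imread("pics/w3.png");o=manip.get_obs()
h,s,v=cv2.split(cv2.cvtColor(im,cv2.COLOR_BGR2HSV))
def cen(m,box):
    x0,y0,x1,y1=box;k=np.zeros_like(v);k[y0:y1,x0:x1]=m[y0:y1,x0:x1];return np.argwhere(k)[:,::-1].mean(0)
red=cen((s>120)&((h<8)|(h>172)),(350,255,405,310));blue=cen((s>120)&(h>95)&(h<130),(145,265,210,300))
u=[red,blue,(276,180),(128,158),(424,158)];print(red,blue)
P=[(-.01,-.05),(-.01,.05),(.042,0),(.052,.068),(.052,-.068)]
f=lambda b:np.concatenate([proj(p,local(b[:3],(*q,b[3])))-w for q,w in zip(P,u)])
S=least_squares(f,[.588,.196,-.1,.11],x_scale=.01);print(S.x.round(4),S.fun.round(1),o["position"],"top-TCP",S.x[3]-o["position"][2])
print("yaw deg",np.degrees(S.x[2]));st()
E
```

```text
[376.40649496 281.64053751] [174.1748366  282.10784314]
[ 0.5872  0.1948 -0.1004  0.1087] [-2.1 -0.8  2.9 -1.4 -0.2  0.4 -2.5  0.7  2.   0.9] [0.58768844 0.19607739 0.11855001] top-TCP -0.009894088618466884
yaw deg -5.751027711301043
t 6.25 TCP [0.5877 0.1961 0.1186] inbase 171.01 348.5 yawerr -23.86 F [ 0.47 -0.58 -3.49] M [ 0.01 -0.03 -0.03] w 0.183 tool z [-1.e-03 -4.e-04 -1.e+00] shift to [3.84e-01 1.72e-02 2.00e-04]
```

Request:
move_arm:
  moves:
    - [0, 0, -1, 0.02, 0, 0, 0.0]
    - [0, 0, -4, 0.06, 0.001, 0, 0.0]
    - [0, 0, -8, 0.1, 0.003, 0, 0.0]
    - [0, 0, -12, 0.145, 0.005, 0, 0.0]
    - [0, 0, -16, 0.19, 0.007, 0, 0.0]
    - [0, 0, -20, 0.235, 0.01, 0, 0.0]
    - [0, 0, -23.86, 0.28, 0.013, 0, 0.0]
    - [0, 0, -23.86, 0.325, 0.015, 0, 0.0]
    - [0, 0, -23.86, 0.36, 0.0165, 0, 0.0]
    - [0, 0, -23.86, 0.384, 0.017, 0, 0.0]

```text
clock: 7.25
position: [0.5322, -0.1876, 0.1192]
ee_rot: [0.809, -0.588, 0.0, 0.0]
ft_force: [-0.1, 0.8, -3.4]
grip_width: 0.181
```

Request:
move_arm:
  moves:
    - [0, 0, 0, 0, 0, 0, 0.0]
    - [0, 0, 0, 0, 0, 0, 0.0]
    - [0, 0, 0, 0, 0, 0, 0.0]
    - [0, 0, 0, 0, 0, 0, 0.0]
    - [0, 0, 0, 0, 0, 0, 0.0]

```text
clock: 7.75
position: [0.5336, -0.1833, 0.1193]
ee_rot: [0.811, -0.586, -0.0, -0.0]
ft_force: [0.6, -0.6, -3.2]
grip_width: 0.184
```

```bash
python3 - <<'E'
from h import *
st()
E
```

```text
t 7.75 TCP [ 0.5336 -0.1833  0.1193] inbase 1.1 4.99 yawerr 0.09 F [ 0.55 -0.59 -3.2 ] M [ 0.   -0.01 -0.01] w 0.184 tool z [ 1.e-04  2.e-04 -1.e+00] shift to [ 0.0007  0.0011 -0.    ]
```

Request:
move_arm:
  moves:
    - [0, 0, 0, 0.0007, 0.001, 0.01, 0.0]
    - [0, 0, 0, 0.0007, 0.001, 0.02, 0.0]
    - [0, 0, 0, 0.0007, 0.001, 0.03, 0.0]
    - [0, 0, 0, 0.0007, 0.001, 0.037, 0.0]
    - [0, 0, 0, 0.0007, 0.001, 0.042, 0.0]
    - [0, 0, 0, 0.0007, 0.001, 0.045, 0.0]
    - [0, 0, 0, 0.0007, 0.001, 0.045, 0.0]
    - [0, 0, 0, 0.0007, 0.001, 0.045, 0.0]

```text
clock: 8.55
position: [0.5328, -0.1853, 0.0746]
ee_rot: [0.81, -0.586, 0.0, -0.0]
ft_force: [0.1, 0.5, -3.1]
grip_width: 0.183
```

```bash
python3 - <<'E'
from h import *
st(); snap("wrist","w4.png"); snap("side","s4.png");st()
im=cv2.imread("pics/s4.png")[240:390,250:450];cv2.imwrite("pics/s4c.png",cv2.resize(im,None,fx=4,fy=4,interpolation=cv2.INTER_CUBIC))
E
```

```text
t 8.55 TCP [ 0.5328 -0.1853  0.0746] inbase -0.28 3.37 yawerr 0.01 F [ 0.14  0.47 -3.12] M [ 0.   -0.01 -0.02] w 0.183 tool z [ 5.e-04 -1.e-04 -1.e+00] shift to [-0.0009 -0.0003 -0.    ]
t 8.65 TCP [ 0.5329 -0.1853  0.0747] inbase -0.23 3.3 yawerr 0.01 F [ 0.01 -0.97 -3.33] M [-0.07 -0.02 -0.01] w 0.182 tool z [ 8.e-04 -2.e-04 -1.e+00] shift to [-0.001  -0.0002 -0.    ]
```

View pics/s4c.png

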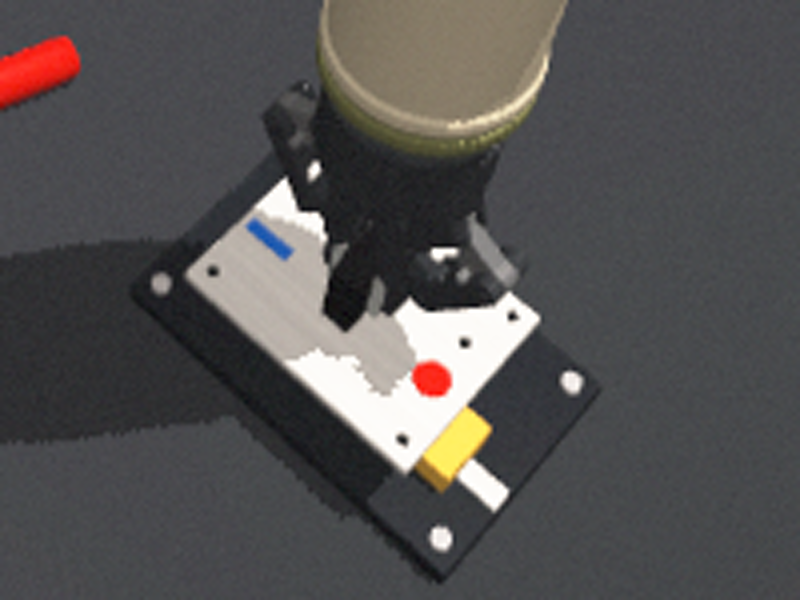

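Stage hovers squarely over the base (red dot at (432,379) inboard of the brass block). Adjust and descend slowly, watching force.

Request:
move_arm:
  moves:
    - [0, 0, 0, -0.0009, 0, 0, 0.0]
    - [0, 0, 0, -0.0009, 0, 0.001, 0.0]
    - [0, 0, 0, -0.0009, 0, 0.002, 0.0]
    - [0, 0, 0, -0.0009, 0, 0.003, 0.0]
    - [0, 0, 0, -0.0009, 0, 0.004, 0.0]
    - [0, 0, 0, -0.0009, 0, 0.0045, 0.0]
    - [0, 0, 0, -0.0009, 0, 0.0045, 0.0]
    - [0, 0, 0, -0.0009, 0, 0.0045, 0.0]

```text
clock: 9.45
position: [0.5323, -0.1844, 0.0698]
ee_rot: [0.81, -0.586, 0.0, -0.0]
ft_force: [0.7, 0.1, -3.4]
grip_width: 0.181
```

```bash
python3 - <<'E'
from h import *
st()
E
```

```text
t 9.45 TCP [ 0.5323 -0.1844  0.0698] inbase -0.43 4.38 yawerr 0.01 F [ 0.72  0.08 -3.39] M [0.   0.02 0.01] w 0.181 tool z [ 1.e-04  0.e+00 -1.e+00] shift to [ 0.0001 -0.0004  0.    ]
```

Request:
move_arm:
  moves:
    - [0, 0, 0, 0, 0, 0.0005, 0.0]
    - [0, 0, 0, 0, 0, 0.001, 0.0]
    - [0, 0, 0, 0, 0, 0.001, 0.0]
    - [0, 0, 0, 0, 0, 0.001, 0.0]

```text
clock: 9.85
position: [0.5323, -0.1844, 0.0688]
ee_rot: [0.81, -0.586, 0.0, -0.0]
ft_force: [-0.9, -0.0, -3.7]
grip_width: 0.183
```

```bash
python3 - <<'E'
from h import *
st()
E
```

```text
t 9.85 TCP [ 0.5323 -0.1844  0.0688] inbase -0.48 4.39 yawerr 0.01 F [-0.87 -0.05 -3.72] M [ 0.01 -0.01  0.01] w 0.183 tool z [ 0. -0. -1.] shift to [ 0.0001 -0.0005  0.    ]
```

Request:
move_arm:
  moves:
    - [0, 0, 0, 0, 0, 0.0005, 0.0]
    - [0, 0, 0, 0, 0, 0.001, 0.0]
    - [0, 0, 0, 0, 0, 0.001, 0.0]
    - [0, 0, 0, 0, 0, 0.001, 0.0]

```text
clock: 10.25
position: [0.5323, -0.1844, 0.0678]
ee_rot: [0.81, -0.586, 0.0, -0.0]
ft_force: [-0.2, -0.9, -3.9]
grip_width: 0.18
```

Request:
move_arm:
  moves:
    - [0, 0, 0, 0, 0, 0.0005, 0.0]
    - [0, 0, 0, 0, 0, 0.001, 0.0]
    - [0, 0, 0, 0, 0, 0.001, 0.0]
    - [0, 0, 0, 0, 0, 0.001, 0.0]

```text
clock: 10.65
position: [0.5323, -0.1844, 0.0668]
ee_rot: [0.81, -0.586, 0.0, -0.0]
ft_force: [-0.3, 0.0, -3.5]
grip_width: 0.181
```

```bash
python3 - <<'E'
from h import *
st()
E
```

```text
t 10.65 TCP [ 0.5323 -0.1844  0.0668] inbase -0.46 4.41 yawerr 0.01 F [-0.32  0.01 -3.5 ] M [0.02 0.01 0.  ] w 0.181 tool z [ 0.  0. -1.] shift to [ 0.0001 -0.0005  0.    ]
```

Request:
move_arm:
  moves:
    - [0, 0, 0, 0, 0, 0.0005, 0.0]
    - [0, 0, 0, 0, 0, 0.0005, 0.0]
    - [0, 0, 0, 0, 0, 0.0005, 0.0]

```text
clock: 10.95
position: [0.5324, -0.1843, 0.0665]
ee_rot: [0.81, -0.586, 0.0, -0.0]
ft_force: [-0.9, 0.7, -1.1]
grip_width: 0.179
```

Request:
move_arm:
  moves:
    - [0, 0, 0, 0, 0, 0.0005, 0.0]
    - [0, 0, 0, 0, 0, 0.0005, 0.0]
    - [0, 0, 0, 0, 0, 0.0005, 0.0]

```text
clock: 11.25
position: [0.5325, -0.1843, 0.0662]
ee_rot: [0.81, -0.586, 0.0, -0.0]
ft_force: [-1.9, 2.7, 3.2]
grip_width: 0.186
```

Request:
move_arm:
  moves:
    - [0, 0, 0, 0, 0, 0.0005, 0.0]
    - [0, 0, 0, 0, 0, 0.0005, 0.0]
    - [0, 0, 0, 0, 0, 0.0005, 0.0]

```text
clock: 11.55
position: [0.5326, -0.1842, 0.066]
ee_rot: [0.81, -0.586, 0.0, -0.0]
ft_force: [-3.9, 2.9, 8.0]
grip_width: 0.182
```

```bash
python3 - <<'E'
from h import *
st()
E
```

```text
t 11.55 TCP [ 0.5326 -0.1842  0.066 ] inbase -0.08 4.4 yawerr 0.01 F [-3.88  2.93  7.99] M [ 0.13  0.67 -0.16] w 0.182 tool z [ 8.e-04  1.e-04 -1.e+00] shift to [ 0.0001 -0.0001  0.    ]
```

Request:
move_arm:
  moves:
    - [0, 0, 0, 0, 0, -0.0007, 0.0]
    - [0, 0, 0, -0.0004, 0.0003, -0.0007, 0.0]
    - [0, 0, 0, -0.0008, 0.0005, -0.0007, 0.0]
    - [0, 0, 0, -0.0008, 0.0005, -0.0007, 0.0]
    - [0, 0, 0, -0.0008, 0.0005, -0.0007, 0.0]

```text
clock: 12.05
position: [0.5317, -0.1837, 0.0659]
ee_rot: [0.81, -0.586, 0.0, -0.0]
ft_force: [1.0, 0.5, -0.9]
grip_width: 0.182
```

```bash
python3 - <<'E'
from h import *
st();snap("wrist","t.png");st();snap("wrist","t.png");st()
E
```

```text
t 12.05 TCP [ 0.5317 -0.1837  0.0659] inbase -0.77 5.19 yawerr 0.01 F [ 0.95  0.53 -0.89] M [ 0.06 -0.47  0.07] w 0.182 tool z [ 3.e-04  0.e+00 -1.e+00] shift to [ 0.0009 -0.0008  0.    ]
t 12.1 TCP [ 0.5317 -0.1837  0.0659] inbase -0.78 5.18 yawerr 0.01 F [ 1.79  0.41 -2.15] M [ 0.1  -0.5   0.02] w 0.177 tool z [ 4.e-04  0.e+00 -1.e+00] shift to [ 0.0009 -0.0008  0.    ]
t 12.15 TCP [ 0.5317 -0.1837  0.0659] inbase -0.79 5.2 yawerr 0.01 F [ 2.06  0.43 -1.63] M [ 0.08 -0.59  0.04] w 0.185 tool z [ 3.e-04  0.e+00 -1.e+00] shift to [ 0.0009 -0.0008  0.    ]
```

Request:
move_arm:
  moves:
    - [0, 0, 0, 0, -0.0003, 0, 0.0]
    - [0, 0, 0, 0, -0.0003, 0.0005, 0.0]
    - [0, 0, 0, 0, -0.0003, 0.0005, 0.0]
    - [0, 0, 0, 0, -0.0003, 0.0005, 0.0]

```text
clock: 12.55
position: [0.532, -0.1836, 0.0657]
ee_rot: [0.81, -0.586, 0.0, -0.0]
ft_force: [1.0, 1.4, 1.8]
grip_width: 0.184
```

```bash
python3 - <<'E'
from h import *
st();snap("wrist","t.png");st();snap("wrist","t.png");st()
E
```

```text
t 12.55 TCP [ 0.532  -0.1836  0.0657] inbase -0.55 5.19 yawerr 0.01 F [1.02 1.41 1.84] M [ 0.11 -0.19 -0.02] w 0.184 tool z [ 3.e-04  1.e-04 -1.e+00] shift to [ 0.0009 -0.0006  0.    ]
t 12.6 TCP [ 0.532  -0.1837  0.0657] inbase -0.56 5.17 yawerr 0.01 F [0.56 1.31 2.86] M [ 0.06 -0.18  0.08] w 0.178 tool z [ 3.e-04 -0.e+00 -1.e+00] shift to [ 0.0009 -0.0006  0.    ]
t 12.65 TCP [ 0.532  -0.1837  0.0657] inbase -0.54 5.16 yawerr 0.01 F [1.04 1.34 2.21] M [ 0.1  -0.21 -0.01] w 0.183 tool z [ 3.e-04  0.e+00 -1.e+00] shift to [ 0.0009 -0.0005  0.    ]
```

Request:
move_arm:
  moves:
    - [0, 0, 0, -0.0004, -0.0002, 0, 0.0]
    - [0, 0, 0, -0.0004, -0.0002, 0, 0.0]
    - [0, 0, 0, -0.0004, -0.0002, 0, 0.0]
    - [0, 0, 0, -0.0004, -0.0002, 0, 0.0]

```text
clock: 13.05
position: [0.532, -0.1834, 0.0655]
ee_rot: [0.81, -0.586, 0.0, -0.0]
ft_force: [1.2, -0.7, -1.4]
grip_width: 0.182
```

```bash
python3 - <<'E'
from h import *
st();p,im=snap("wrist","w5.png");st();snap("side","s5.png");st()
cv2.imwrite("pics/w5c.png",im)
E
```

```text
t 13.05 TCP [ 0.532  -0.1834  0.0655] inbase -0.45 5.45 yawerr -0.0 F [ 1.24 -0.69 -1.36] M [-0.12 -0.39 -0.  ] w 0.182 tool z [ 2.e-04 -1.e-04 -1.e+00] shift to [ 0.0012 -0.0005  0.    ]
t 13.1 TCP [ 0.532  -0.1833  0.0655] inbase -0.42 5.47 yawerr 0.0 F [2.05 0.43 0.3 ] M [-0.16 -0.42  0.04] w 0.182 tool z [ 2.e-04 -1.e-04 -1.e+00] shift to [ 0.0012 -0.0004  0.    ]
t 13.15 TCP [ 0.532  -0.1833  0.0655] inbase -0.45 5.49 yawerr 0.0 F [ 2.07 -0.59 -0.04] M [-0.14 -0.41  0.07] w 0.18 tool z [ 1.e-04 -1.e-04 -1.e+00] shift to [ 0.0012 -0.0005  0.    ]
```

Request:
move_arm:
  moves:
    - [0, 0, 0, 0.0001, -0.0003, 0, 0.0]
    - [0, 0, 0, 0.0001, -0.0003, 0, 0.0]
    - [0, 0, 0, 0.0001, -0.0003, 0, 0.0]

```text
clock: 13.45
position: [0.5321, -0.1832, 0.0654]
ee_rot: [0.81, -0.586, -0.0, 0.0]
ft_force: [0.4, 0.7, -0.3]
grip_width: 0.184
```

```bash
python3 - <<'E'
from h import *
st();snap("wrist","t.png");st()
E
```

```text
t 13.45 TCP [ 0.5321 -0.1832  0.0654] inbase -0.31 5.56 yawerr 0.0 F [ 0.37  0.71 -0.28] M [-0.11 -0.23  0.01] w 0.184 tool z [-3.e-04  1.e-04 -1.e+00] shift to [ 0.0013 -0.0003 -0.    ]
t 13.5 TCP [ 0.5321 -0.1832  0.0654] inbase -0.3 5.58 yawerr 0.01 F [ 1.28 -0.1  -0.71] M [-0.06 -0.25  0.01] w 0.181 tool z [-3.e-04  1.e-04 -1.e+00] shift to [ 0.0013 -0.0003 -0.    ]
```

Request:
move_arm:
  moves:
    - [0, 0, 0, 0, 0, 0.0004, 0.0]
    - [0, 0, 0, 0, 0, 0.0004, 0.0]
    - [0, 0, 0, 0, 0, 0.0004, 0.0]

```text
clock: 13.8
position: [0.5322, -0.1831, 0.0652]
ee_rot: [0.81, -0.586, -0.0, -0.0]
ft_force: [1.1, 1.0, 2.5]
grip_width: 0.18
```

```bash
python3 - <<'E'
from h import *
st();snap("wrist","t.png");st()
E
```

```text
t 13.8 TCP [ 0.5322 -0.1831  0.0652] inbase -0.13 5.6 yawerr 0.01 F [1.13 1.04 2.47] M [ 0.08 -0.08  0.05] w 0.18 tool z [-0.e+00  2.e-04 -1.e+00] shift to [ 0.0013 -0.0001 -0.    ]
t 13.85 TCP [ 0.5322 -0.1831  0.0652] inbase -0.12 5.58 yawerr 0.01 F [-0.81  1.22  1.2 ] M [ 0.11 -0.04 -0.02] w 0.18 tool z [ 1.e-04  1.e-04 -1.e+00] shift to [ 0.0013 -0.0001 -0.    ]
```

Request:
move_arm:
  moves:
    - [0, 0, 0, -0.0003, 0, 0, 0.0]
    - [0, 0, 0, -0.0003, 0, 0, 0.0]
    - [0, 0, 0, -0.0003, 0, 0, 0.0]

```text
clock: 14.15
position: [0.5322, -0.1831, 0.0651]
ee_rot: [0.81, -0.586, 0.0, -0.0]
ft_force: [0.3, -0.1, 0.3]
grip_width: 0.181
```

```bash
python3 - <<'E'
from h import *
st();snap("wrist","t.png");st()
E
```

```text
t 14.15 TCP [ 0.5322 -0.1831  0.0651] inbase -0.13 5.67 yawerr 0.0 F [ 0.28 -0.06  0.29] M [-0.13 -0.25 -0.02] w 0.181 tool z [ 2.e-04 -1.e-04 -1.e+00] shift to [ 0.0014 -0.0001  0.    ]
t 14.2 TCP [ 0.5322 -0.183   0.0651] inbase -0.14 5.69 yawerr 0.0 F [1.67 0.43 0.58] M [-0.17 -0.23 -0.06] w 0.176 tool z [ 2.e-04 -1.e-04 -1.e+00] shift to [ 0.0014 -0.0001  0.    ]
```

Request:
move_arm:
  moves:
    - [0, 0, 0, 0, 0, 0.0004, 0.0]
    - [0, 0, 0, 0, 0, 0.0004, 0.0]
    - [0, 0, 0, 0, 0, 0.0004, 0.0]

```text
clock: 14.5
position: [0.5323, -0.183, 0.065]
ee_rot: [0.81, -0.586, 0.0, -0.0]
ft_force: [-0.7, 0.1, 4.5]
grip_width: 0.182
```

```bash
python3 - <<'E'
from h import *
st();snap("wrist","t.png");st()
E
```

```text
t 14.5 TCP [ 0.5323 -0.183   0.065 ] inbase -0.03 5.7 yawerr 0.0 F [-0.67  0.1   4.48] M [-0.07  0.11 -0.02] w 0.182 tool z [ 4.e-04 -0.e+00 -1.e+00] shift to [ 0.0014 -0.      0.    ]
t 14.55 TCP [ 0.5323 -0.183   0.065 ] inbase -0.05 5.69 yawerr 0.0 F [-0.47  0.11  4.33] M [-0.09  0.13 -0.04] w 0.183 tool z [ 4.e-04 -1.e-04 -1.e+00] shift to [ 0.0014 -0.0001  0.    ]
```

Request:
move_arm:
  moves:
    - [0, 0, 0, 0, 0, 0.0003, 0.0]
    - [0, 0, 0, 0, 0, 0.0003, 0.0]
    - [0, 0, 0, 0, 0, 0.0003, 0.0]
    - [0, 0, 0, 0, 0, 0.0003, 0.0]

```text
clock: 14.95
position: [0.5323, -0.183, 0.0649]
ee_rot: [0.81, -0.586, 0.0, -0.0]
ft_force: [-0.7, 0.7, 8.4]
grip_width: 0.182
```

```bash
python3 - <<'E'
from h import *
for i in range(3): st();snap("wrist","w6.png")
snap("side","s6.png")
im=cv2.imread("pics/s6.png")[240:390,250:450];cv2.imwrite("pics/s6c.png",cv2.resize(im,None,fx=4,fy=4,interpolation=cv2.INTER_CUBIC))
E
```

```text
t 14.95 TCP [ 0.5323 -0.183   0.0649] inbase 0.02 5.72 yawerr 0.01 F [-0.66  0.74  8.43] M [ 0.    0.35 -0.02] w 0.182 tool z [ 5.e-04  0.e+00 -1.e+00] shift to [0.0014 0.     0.    ]
t 15.0 TCP [ 0.5323 -0.183   0.0649] inbase 0.01 5.7 yawerr 0.0 F [-1.91  1.29  8.19] M [0.01 0.43 0.02] w 0.182 tool z [ 5.e-04  0.e+00 -1.e+00] shift to [0.0014 0.     0.    ]
t 15.05 TCP [ 0.5323 -0.183   0.0649] inbase -0.01 5.69 yawerr 0.0 F [-2.26  1.14  7.84] M [-0.02  0.41 -0.01] w 0.182 tool z [ 5.e-04 -0.e+00 -1.e+00] shift to [ 0.0014 -0.      0.    ]
```

View pics/s6c.png

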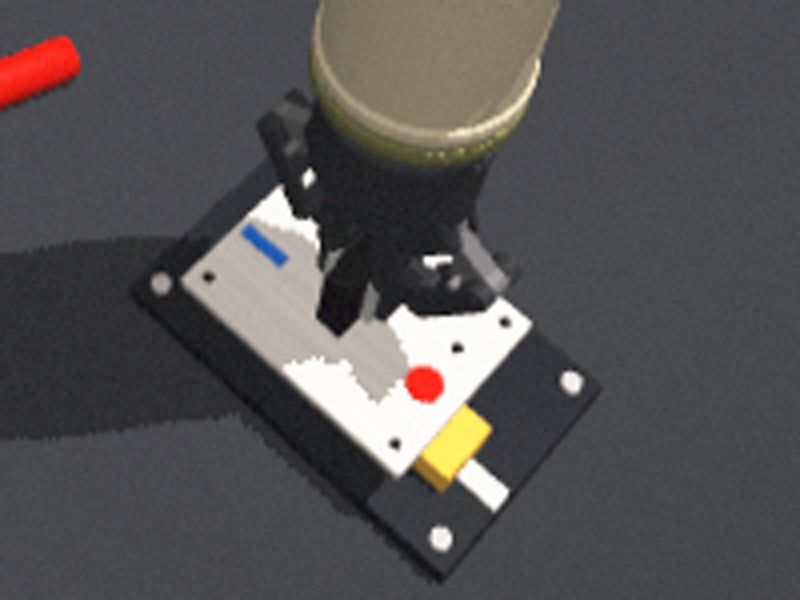

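Seated height reached, lateral force about zero, push ≈11.5 N held. Unload to near zero, then open.

Request:
move_arm:
  moves:
    - [0, 0, 0, 0, 0, -0.0004, 0.0]
    - [0, 0, 0, 0, 0, -0.0008, 0.0]
    - [0, 0, 0, 0, 0, -0.0008, 0.0]
    - [0, 0, 0, 0, 0, -0.0008, 0.0]
  grip_force: 20

```text
clock: 15.55
position: [0.5322, -0.183, 0.0651]
ee_rot: [0.81, -0.586, 0.0, -0.0]
ft_force: [0.9, -0.6, -0.7]
grip_width: 0.182
```

```bash
python3 - <<'E'
from h import *
st();snap("wrist","t.png");st()
E
```

```text
t 15.55 TCP [ 0.5322 -0.183   0.0651] inbase -0.13 5.72 yawerr 0.01 F [ 0.9  -0.58 -0.73] M [-0.21 -0.43  0.05] w 0.182 tool z [ 1.e-04 -1.e-04 -1.e+00] shift to [ 0.0014 -0.0001  0.    ]
t 15.6 TCP [ 0.5322 -0.183   0.0651] inbase -0.12 5.74 yawerr 0.01 F [ 2.46 -1.    0.04] M [-0.27 -0.5   0.02] w 0.182 tool z [ 1.e-04 -1.e-04 -1.e+00] shift to [ 0.0014 -0.0001  0.    ]
```

Request:
move_arm:
  moves:
    - [0, 0, 0, 0, 0, 0, 0.02]
    - [0, 0, 0, 0, 0, 0, 0.025]
    - [0, 0, 0, 0, 0, 0, 0.04]
    - [0, 0, 0, 0, 0, 0, 0.06]
    - [0, 0, 0, 0, 0, 0, 0.0854]
    - [0, 0, 0, 0, 0, 0, 0.0854]
    - [0, 0, 0, 0, 0, 0, 0.0854]
    - [0, 0, 0, 0, 0, 0, 0.0854]

```text
clock: 16.4
position: [0.5322, -0.1829, 0.0652]
ee_rot: [0.81, -0.586, 0.0, -0.0]
ft_force: [0.4, 0.1, -0.0]
grip_width: 1.002
```

Request:
move_arm:
  moves:
    - [0, 0, 0, 0, 0, -0.01, 0.0854]
    - [0, 0, 0, 0, 0, -0.03, 0.0854]
    - [0, 0, 0, 0, 0, -0.06, 0.0854]
    - [0, 0, 0, 0, 0, -0.1, 0.0854]
    - [0, 0, 0, 0, 0, -0.14, 0.0854]
    - [0, 0, 0, 0, 0, -0.17, 0.0854]
    - [0, 0, 0, 0, 0, -0.17, 0.0854]
    - [0, 0, 0, 0, 0, -0.17, 0.0854]

```text
clock: 17.2
position: [0.5323, -0.183, 0.2362]
ee_rot: [0.81, -0.586, 0.001, -0.0]
ft_force: [-0.9, 1.8, -0.4]
grip_width: 1.001
```

```bash
python3 - <<'E'
from h import *
from scipy.optimize import least_squares
st();p,im=snap("wrist","w7.png");snap("scene","sc7.png")
h,s,v=cv2.split(cv2.cvtColor(im,cv2.COLOR_BGR2HSV))
big=lambda m:(lambda r:r[3][1+np.argmax(r[2][1:,4])])(cv2.connectedComponentsWithStats(m.astype(np.uint8)))
for n,m in(("red",(s>120)&((h<8)|(h>172))),("blue",(s>120)&(h>95)&(h<130))):
    c=big(m);w=onz(p,c,.0575);c_,s_=np.cos(B[2]),np.sin(B[2]);d=w[:2]-B[:2]
    print(n,c,"inbase",1e3*(c_*d[0]+s_*d[1]),1e3*(-s_*d[0]+c_*d[1]))
E
```

```text
t 17.2 TCP [ 0.5323 -0.183   0.2362] inbase 0.01 5.66 yawerr 0.0 F [-0.87  1.83 -0.36] M [-0.01  0.04  0.01] w 1.001 tool z [ 1.7e-03 -2.0e-04 -1.0e+00] shift to [0.0014 0.     0.    ]
red [ 64.21279431 192.69524656] inbase -8.760950581644979 211.92069371287093
blue [ 2.30434783 12.31677019] inbase 148.72734301431956 235.17089586728645
```

View pics/w7.png

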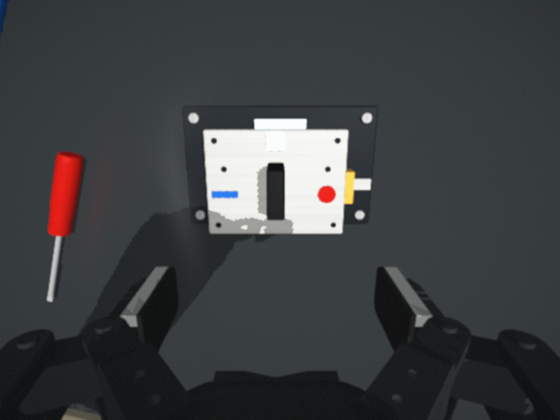

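Stage rests released on the base: red dot (327,194), blue bar (225,194), white square (276,140).

```bash
python3 - <<'E'
from h import *
p=cams.camera_params("wrist");im=cv2.imread("pics/w7.png")
h,s,v=cv2.split(cv2.cvtColor(im,cv2.COLOR_BGR2HSV))
def cen(m,b):
    k=np.zeros_like(v);k[b[1]:b[3],b[0]:b[2]]=m[b[1]:b[3],b[0]:b[2]];return np.argwhere(k)[:,::-1].mean(0)
u=[cen((s>120)&((h<8)|(h>172)),(310,180,340,210)),cen((s>120)&(h>95)&(h<130),(205,185,245,205))]
c_,s_=np.cos(B[2]),np.sin(B[2])
for c in u:
    d=onz(p,c,.0575)[:2]-B[:2];print(c.round(1),(1e3*(c_*d[0]+s_*d[1])).round(1),(1e3*(-s_*d[0]+c_*d[1])).round(1))
a,b=[onz(p,c,.0575) for c in u];print("spacing mm",1e3*np.linalg.norm(a-b))
a,b=cv2.imread("pics/scene0.png").astype(int),cv2.imread("pics/sc7.png").astype(int)
D=abs(a-b).max(2)
for n,(x,y) in dict(tape=(289,300),screw=(218,203),jar=(392,152)).items(): print(n,(D[y-15:y+15,x-20:x+20]>60).mean())
E
```

```text
[326.2 193.9] -10.9 -44.5
[224.5 194.3] -11.2 55.1
spacing mm 99.54508060871471
tape 0.0
screw 0.10583333333333333
jar 0.0
```

```bash
python3 - <<'E'
from h import *
for f in("scene0","sc7"):
    h,s,v=cv2.split(cv2.cvtColor(cv2.imread(f"pics/{f}.png")[180:225,195:240],cv2.COLOR_BGR2HSV))
    print(np.argwhere((s>120)&((h<8)|(h>172))).mean(0))
st();manip.hand_in()
E
```

```text
[23.52606635 23.87203791]
[23.46904762 23.8452381 ]
t 17.3 TCP [ 0.5316 -0.1828  0.2344] inbase -0.63 6.14 yawerr 0.01 F [-0.17 -0.02 -0.53] M [ 0.02  0.01 -0.  ] w 1.001 tool z [-1.4e-03  4.0e-04 -1.0e+00] shift to [ 0.0018 -0.0006 -0.    ]
the job is handed in; nothing more can be done
```

I lifted the stage top off its stand by the handle and seated it on the kinematic base. I then pressed it down, let go and handed the job in at about 17 s on the clock; hand-in reports no verdict.

- **Finding the cone:** The wrist picture put the cone 4.3 mm along +y from the slot's middle. Settling by feel, nulling the sideways force, put it at about +5.7 mm, so the two disagree by about 1.4 mm.
- **Seating and pressing:** The gripper came down to its computed seated height (65 mm measured). Sideways force was near zero at seating and rose to about 2.5 N during the press. The press was about 11.5 N, held for more than 0.3 s, followed by unloading to near zero before opening the fingers.
- **Highest force:** An earlier contact, before the feet were aligned, reached about 11.4 N of downward push.
- **After release:** The red and blue marks measured x = -10.9 and -11.2 mm in the base frame, against the seats' line at -10 mm. That is within the 3.5 mm allowed. They were 99.5 mm apart against a nominal 100 mm, which fits the seated height, and the wrist picture shows no visible tilt.
- **Things to leave alone:** The tape roll and jar showed no change between the first and last scene pictures. The screwdriver area did show some changed pixels, but its red handle had shifted by less than 0.1 pixel, so I put that down to the arm's shadow.

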